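# One turn of the display wheel

### The arm

A 7-joint arm with a two-finger parallel gripper is mounted at the origin on the work surface. World frame = base frame: x ahead of the robot, y to its left, z up, the work surface at z = 0. Lengths are in mm, angles in rad, forces in N, time in s.
With the tool pointing down it reaches from about 425 to 875 mm from the base axis. Payload 8.4 kg.
Tool frame: the origin (TCP) lies midway between the tips of the shut fingers; the grasp point (between the pads) lies 19 mm behind it; z points along the fingers, y is the line along which they close (so a half turn about z gives the same grasp; the last joint's range is limited). The gripper opens to 87 mm and grips with 3 to 60 N. Pads are 19 mm wide; open, the fingers measure 117 mm over their backs; the gripper's body (75 mm by 190 mm) begins 51 mm behind the grasp point.
Start: joints at [1.232, 0.333, 0.04, 1.465, -0.013, 1.343, -0.059], TCP at [154.359, -631.377, 222.546] pointing down, gripper open.
Joint ranges: [-2.58, 2.58], [-0.38, 2.09], [-1.3, 1.39], [0.25, 2.4], [-1.5, 4.64], [0.08, 2.09], [-2.65, 2.65]. Speed limits (rad/s): [2.22, 2.22, 2.79, 2.79, 3.14, 3.14, 3.14].

### API

Orientations are given as a unit quaternion [w, x, y, z].
In Python, from plant import bot gives the robot as it stands.
- The arm moves only by the tool play_rows, never from a script. Its argument "rows" is a list of rows, each an object of numbers: "rx", "ry", "rz": the turn, a rotation vector about the world's x, y, z in rad; "tx", "ty", "tz": the shift along the world's x, y, z in m; "fingers": the gripper command: -1 is shut, 1 is fully open, values between are in proportion. In form: [{"rx": .., "ry": .., "rz": .., "tx": .., "ty": .., "tz": .., "fingers": ..}, ...]. A call has 1 to 5 rows; each row shifts and turns the commanded pose from where the row before left it; what a row does not reach is not made up. A row lasts 1/10 s, in which the tool goes at most 50 mm and 8.59 degrees, less where a joint would pass 70% of its speed; a pose out of reach is approached as far as the arm can. A call with a gripper value outside its range is refused whole. The fingers move at their own pace and stop on an object; "grip_force" is the grip in N (left out, the last holds). Time passes only in rows, so rows that do not move let the fingers close. It gives the time, the measured TCP pose, the force, the opening and the grip force at its end, in the units of the state.
- bot.state(): the state, without advancing time (a new reading comes with each control period).
- bot.grab_frame(name): name is "side" or "top"; returns (picture, depth): 480x640x3 uint8, red, green, blue; 480x640 float32, mm along the optical axis (not along the pixel's ray), 0 where there is no reading.
- bot.camera_info(name): a dict with "fx", "fy", "cx", "cy" (pixels), "R" (3x3) and "t" (3): a world point X has camera coordinates R X + t. Camera axes: x right, y down, z forward; pixel columns grow to the right and rows downward; lengths in mm; the calibration is good to about 2 mm. A picture is of the moment at which its call begins. camera_info takes no time and is no camera call.
- bot.finish_job(): hands the job in; it is judged then, once.
The state is a dict: "clock": time; "qpos": joint angles; "qd": joint speeds; "joint_torque": joint torques, N m; "tool_pos": TCP position; "ee_rot": TCP orientation; "ft_force": force on the tool from outside, world axes, zero at the start; "torque": the same for the moment, N m; "finger_gap": finger opening in mm; "finger_force": force on a finger pad.
Only numpy, scipy, OpenCV 4.12 (cv2) and the standard library are available. Lean on these libraries where they do the work, as an engineer would, in place of code of your own. Each camera call takes 0.05 s, during which the arm holds its last target. There are 200 camera calls.

### The job

Show the customers the next pitcher: push the pink handle of the hand wheel round clockwise (seen from above) through exactly one full turn, so that the handle stops back over its pink-tipped pointer and the peg rack, which the wheel drives, has moved on by a quarter turn. Push the handle gently with the fingertips or the outside of the fingers, without gripping it, then take the hand away; do not touch the rack, and leave the toys and pottery standing where they are.

Things in the scene. Friction and masses are not known exactly. Their poses are not given: they have to be found in the camera images.
- wheel_base: dark wooden pedestal of the hand wheel, fixed to the shelf, 110 mm across at the foot, 40 mm across above it; origin on the wheel's upright axis, at the shelf surface. A white pointer strip with a pink tip lies on the shelf along its +x axis, out to 126 mm from the axis and 6 mm high. Its place and yaw vary over the whole circle.
- wheel (a joint): turning angle of the hand wheel in rad: 0 at the start (handle over the pointer), growing as it turns clockwise seen from above, 6.283 after one full turn. It stays where it is left (stiff: about 0.2 N m, some 3 N at the handle), has a stop at -0.15, and no stop or click at one turn.
- wheel_hub (a point): centre of the turquoise hand wheel, on its upright axis 70 mm above the shelf. The wheel is level, 166 mm over its rim (rim bar 16 mm thick on a 75 mm radius), with a brass hub (40 mm across, top 83 mm above the shelf) and three spokes, one of them pink
- handle_mid (a point): the wheel's upright pink handle, a fixed round peg 24 mm in diameter standing on the rim at the end of the pink spoke, rising to 140 mm above the shelf, clear above the rim (top 78 mm). This point lies on its centreline 110 mm above the shelf, half-way up its free length, and circles the wheel's axis at a radius of 75 mm
- rack (a joint): turning angle of the peg rack in rad: 0 at the start, always a quarter of the wheel's angle (a belt under the shelf joins them), clockwise seen from above; 1.571 when the next pitcher is in front
- rack_base: dark wooden foot of the turning peg rack, 150 mm across, fixed to the shelf; origin at the centre of its underside. Its pink-tipped white strip points (+x axis) to the customers. The rack on it is 270 mm tall and, with the four glazed mini-pitchers on its angled pegs, about 250 mm across. Not to be touched.
- yellow_pitcher (a point): middle of the yellow pitcher on the rack, the next one to come to the front (the cobalt-blue one is there at the start); 85 mm from the rack's axis
- lion: loose bright yellow clay lion, 110 x 60 x 90 mm, origin under its middle; leave alone
- ocarina: loose sea-green fish-shaped clay ocarina, 130 x 52 x 65 mm, origin under its middle; leave alone
- truck: loose painted wooden toy truck, 132 x 74 x 68 mm, origin under its middle; leave alone
- pitcher: loose turquoise mini-pitcher standing on the shelf, 49 mm across and 61 mm tall, with a handle; origin under its middle; leave alone
- bowl: loose terracotta bowl, 100 mm across and 40 mm tall, origin under its middle; leave alone
- bell: loose pink clay bell, 52 mm across and 62 mm tall, origin under its middle; leave alone
Not all that is in view belongs to the job. Leave any blue or red look-alike of the wheel_base alone.

How it is judged:
By the outcome, as a careful person would: the job done as asked, in the order asked, and still so for the second after the job is handed in, with the robot touching nothing.
It also fails if it takes over 72 s, if anything falls off the work surface, if the arm or the gripper's body presses on something with over 40 N, if the wrist force passes 120 N, or if a joint passes its speed limit or range.

## Working session

There is one attempt and no reset: what is moved stays moved. The work goes in short steps, Python scripts to look and compute and a tool call to move; the robot and the scene stay as the last step left them, time stands still between calls to the robot, and variables do not carry over. Pictures are saved under pics/ and viewed, at most 10 in all, crops included, and the job is handed in when it is done.

Besides the shell and the picture viewer there is one more tool, called as name(argument=value, ...) on one line, values as JSON. play_rows: Moves the arm, as the interface text tells. Its arguments: {"type":"object","properties":{"rows":{"type":"array"},"grip_force":{"type":"number"}},"required":["rows"]}

```bash
mkdir -p pics; python3 - <<'E'
from plant import bot
import cv2,numpy as np
for n in("top","side"):
    p,d=bot.grab_frame(n); np.savez(f"{n}0.npz",p=p,d=d); cv2.imwrite(f"pics/{n}0.png",p[:,:,::-1])
    c=bot.camera_info(n); R=np.array(c["R"]);print(n,c["fx"],c["cx"],c["cy"],"pos",-R.T@np.array(c["t"]),R.round(2).tolist())
s=bot.state();print(s)
E
```

```text
top 473.09809329922257 318.45667959266564 239.53816947762806 pos [ 398.92382534   18.00272628 1441.05812496] [[-0.02, -1.0, 0.0], [-1.0, 0.02, -0.06], [0.06, -0.01, -1.0]]
side 534.062246890596 319.4751552450754 239.10200997717632 pos [-125.64147469  872.73562277  783.42048889] [[-0.8, -0.6, 0.01], [-0.31, 0.41, -0.86], [0.51, -0.69, -0.51]]
{'clock': 0.1, 'qpos': array([ 1.23181742,  0.33385685,  0.03985186,  1.46621329, -0.0133949 ,
        1.34330418, -0.05851815]), 'qd': array([ 2.89554438e-04,  1.57380774e-04, -7.90791512e-04, -2.69055015e-03,
        8.04292895e-04, -1.07340439e-03,  3.39935875e-05]), 'joint_torque': array([ 4.07425410e-03, -6.57810402e+01,  1.34015176e+00, -4.04707289e+01,
       -5.95983281e-02,  4.09255573e-02,  1.03116454e-04]), 'tool_pos': array([ 154.24660514, -630.97732883,  221.72228595]), 'ee_rot': array([-7.44991175e-04,  9.92822340e-01,  1.19596101e-01, -1.39812134e-04]), 'ft_force': array([-0.79489545,  0.45697336, -0.35813011]), 'torque': array([ 0.02356346,  0.00756191, -0.01404693]), 'finger_force': 0.0, 'finger_gap': 86.73932430394566}
```

View pics/top0.png

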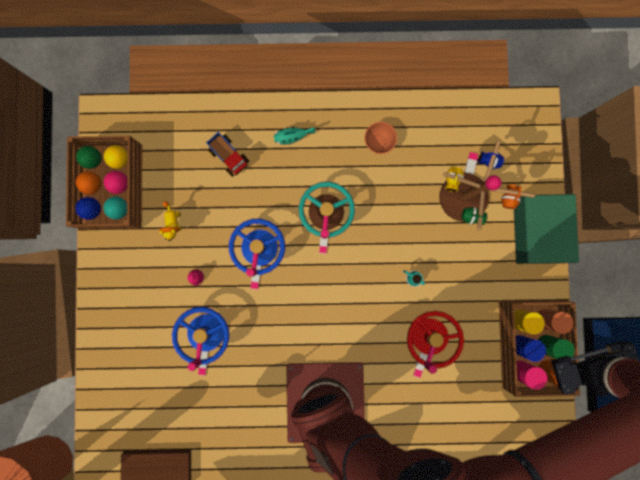

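View pics/side0.png

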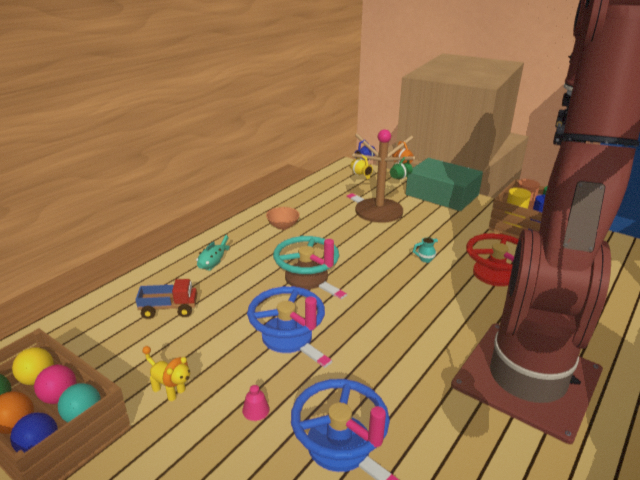

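The top view shows four candidates: the turquoise wheel on a dark base at (326,208), blue look-alikes at (257,246) and (200,335), and a red one at (435,340). I choose turquoise. Its handle and pointer tip are at about (324,240). The side view shows the same wheel at (307,258), and the rack is at (465,195) in the top view.

```bash
cat > h.py <<'E'
from plant import bot
import cv2,numpy as np
def ray(n,uv,z):
    c=bot.camera_info(n);R=np.array(c["R"]);o=-R.T@np.array(c["t"])
    uv=np.atleast_2d(uv);d=np.c_[(uv[:,0]-c["cx"])/c["fx"],(uv[:,1]-c["cy"])/c["fy"],np.ones(len(uv))]@R
    return o+d*((z-o[2])/d[:,2])[:,None]
def proj(n,X):
    c=bot.camera_info(n);p=np.atleast_2d(X)@np.array(c["R"]).T+np.array(c["t"])
    return np.c_[p[:,0]/p[:,2]*c["fx"]+c["cx"],p[:,1]/p[:,2]*c["fy"]+c["cy"]]
def circ(P):
    A=np.c_[2*P[:,:2],np.ones(len(P))];s=np.linalg.lstsq(A,(P[:,:2]**2).sum(1),rcond=None)[0]
    return s[:2],np.sqrt(s[2]+s[0]**2+s[1]**2)
def mask(p,lo,hi,box):
    h=cv2.cvtColor(p,cv2.COLOR_RGB2HSV);m=cv2.inRange(h,lo,hi);k=np.zeros_like(m);x0,y0,x1,y1=box
    k[y0:y1,x0:x1]=m[y0:y1,x0:x1];return k
def px(m): return np.argwhere(m)[:,::-1].astype(float)
E
python3 - <<'E'
from h import *
p=np.load("top0.npz")["p"]
box=(295,178,360,258)
m=mask(p,(75,90,60),(95,255,255),box);P=ray("top",px(m),74)
c,r=circ(P);
for _ in range(5):
    k=abs(np.hypot(*(P[:,:2]-c).T)-75)<15;c,r=circ(P[k])
print("rim",c,r,k.sum())
k=mask(p,(18,110,100),(30,255,255),(310,195,340,222));print("brass",px(k).mean(0),c,proj("top",[*c,83]))
w=mask(p,(0,0,150),(180,70,255),(310,225,345,258));print("white",ray("top",px(w),6)[:,:2].mean(0),px(w).mean(0),w.sum()/255)
q=mask(p,(160,110,80),(178,255,255),(310,205,345,258))
for y in range(212,256):
    xs=px(q[y:y+1])[:,0]
    if len(xs):print(y,xs.min(),xs.max(),end="; ")
print()
s=np.load("side0.npz")["p"]
sq=mask(s,(160,110,80),(178,255,255),(318,225,342,282));P2=px(sq)
n,l,st,ce=cv2.connectedComponentsWithStats(sq);print(st.tolist(),ce.round(1).tolist())
a=np.hstack([cv2.resize(p[170:260,290:365],None,fx=5,fy=5,interpolation=2),cv2.resize(s[220:310,265:355],None,fx=4.4,fy=5,interpolation=2)])
cv2.imwrite("pics/crop1.png",a[:,:,::-1])
E
```

```text
rim [569.07916178 -12.80619272] 74.11280650547445 634
brass [325.93142857 206.89714286] [569.07916178 -12.80619272] [[326.18492147 208.81043669]]
white [478.95587111  -4.27477437] [323.43333333 241.51666667] 60.0
216 324.0 326.0; 217 323.0 328.0; 218 323.0 328.0; 219 323.0 328.0; 220 323.0 328.0; 221 323.0 328.0; 222 323.0 328.0; 223 322.0 328.0; 224 322.0 327.0; 225 322.0 327.0; 226 322.0 327.0; 227 322.0 327.0; 228 322.0 327.0; 229 322.0 327.0; 230 322.0 327.0; 231 321.0 327.0; 232 321.0 328.0; 233 321.0 328.0; 234 321.0 328.0; 235 321.0 328.0; 236 321.0 327.0; 237 323.0 326.0; 246 320.0 324.0; 247 320.0 326.0; 248 320.0 326.0; 249 320.0 326.0; 250 320.0 325.0; 251 320.0 325.0; 252 321.0 325.0; 
[[0, 0, 640, 480, 306918], [318, 239, 16, 28, 282]] [[319.5, 239.5], [327.5, 253.0]]
```

View pics/crop1.png

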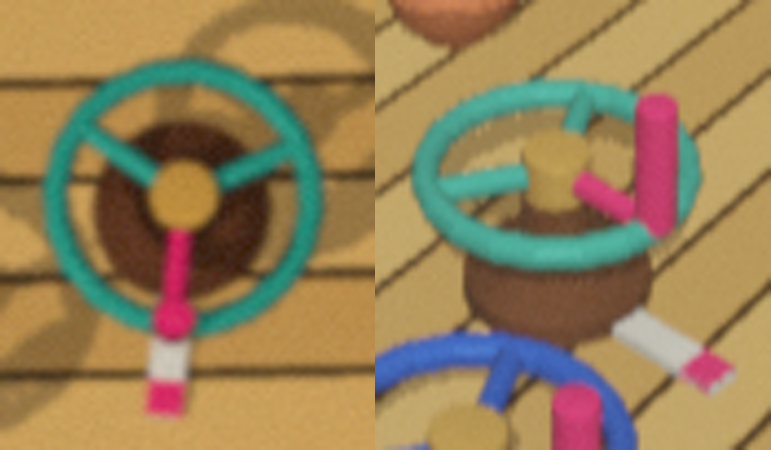

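The crop confirms the turquoise wheel on the dark base, with its pink spoke and handle over the white pointer with the pink tip. Next I raise the hand, close the fingers and travel over, clear of the rack.

play_rows(rows=[{"tz": 0.04,"fingers": -1},{"tz": 0.04,"fingers": -1},{"tz": 0.04,"fingers": -1},{"tx": 0.02,"ty": 0.035,"fingers": -1},{"tx": 0.02,"ty": 0.035,"fingers": -1}], grip_force=10)

```text
$.rows[0]: bad value
```

play_rows(rows=[{"tx": 0.023,"ty": 0.037,"fingers": -1},{"tx": 0.023,"ty": 0.037,"fingers": -1},{"tx": 0.023,"ty": 0.037,"fingers": -1},{"tx": 0.023,"ty": 0.037,"fingers": -1},{"tx": 0.023,"ty": 0.037,"fingers": -1}])

```text
$.rows[0]: bad value
```

```bash
python3 - <<'E'
from h import *
p=np.load("top0.npz")["p"];s=np.load("side0.npz")["p"]
for n,uv,z in[("brass top",(325.9,206.9),83),("handle top",(324.6,234),140),("tip",(322.8,249.3),6)]:
    print(n,ray("top",[uv],z).round(1))
q=mask(p,(160,110,80),(178,255,255),(310,244,345,258));print("tip c",ray("top",px(q),6).mean(0),q.sum()/255)
m=mask(s,(75,90,60),(95,255,255),(265,225,345,285));P=ray("side",px(m),74);c,r=circ(P)
for _ in range(5):
    k=abs(np.hypot(*(P[:,:2]-c).T)-75)<15;c,r=circ(P[k])
print("side rim",c,r)
q=mask(s,(160,110,80),(178,255,255),(318,225,342,272));n,l,st,ce=cv2.connectedComponentsWithStats(q)
print("side handle mid z109",ray("side",[[327.5,253]],109),ray("side",[(328.5,243)],140))
q=mask(s,(160,110,80),(178,255,255),(330,285,350,302));print("side tip",ray("side",px(q),6).mean(0))
q=mask(s,(18,110,60),(30,255,255),(294,245,318,256))
st=bot.state();print(st["tool_pos"],st["finger_gap"],st["clock"],st["ft_force"])
E
```

```text
brass top [[574.6 -12.1  83. ]]
handle top [[492.2  -5.8 140. ]]
tip [[455.3  -1.9   6. ]]
tip c [456.45934808  -1.7579497    6.        ] 43.0
side rim [565.40120564  -9.74090952] 74.79176109727278
side handle mid z109 [[492.56355145   1.23478168 109.        ]] [[487.83484845   4.5914033  140.        ]]
side tip [454.78720557  -1.30078669   6.        ]
[ 154.24660514 -630.97732883  221.72228595] 86.73932430394566 0.1 [-0.79489545  0.45697336 -0.35813011]
```

play_rows(rows=[{"rx": 0,"ry": 0,"rz": 0,"tx": 0,"ty": 0,"tz": 0.04,"fingers": -1},{"rx": 0,"ry": 0,"rz": 0,"tx": 0,"ty": 0,"tz": 0.04,"fingers": -1},{"rx": 0,"ry": 0,"rz": 0,"tx": 0,"ty": 0,"tz": 0.04,"fingers": -1},{"rx": 0,"ry": 0,"rz": 0,"tx": 0.02,"ty": 0.035,"tz": 0,"fingers": -1},{"rx": 0,"ry": 0,"rz": 0,"tx": 0.02,"ty": 0.035,"tz": 0,"fingers": -1}], grip_force=10)

```text
clock: 0.6
tool_pos: [194.2, -561.5, 343.2]
ee_rot: [0.001, 0.993, 0.119, 0.0]
ft_force: [1.2, 0.5, -0.2]
finger_gap: 55.2
finger_force: 0.0
```

play_rows(rows=[{"rx": 0,"ry": 0,"rz": 0,"tx": 0.023,"ty": 0.037,"tz": 0,"fingers": -1},{"rx": 0,"ry": 0,"rz": 0,"tx": 0.023,"ty": 0.037,"tz": 0,"fingers": -1},{"rx": 0,"ry": 0,"rz": 0,"tx": 0.023,"ty": 0.037,"tz": 0,"fingers": -1},{"rx": 0,"ry": 0,"rz": 0,"tx": 0.023,"ty": 0.037,"tz": 0,"fingers": -1},{"rx": 0,"ry": 0,"rz": 0,"tx": 0.023,"ty": 0.037,"tz": 0,"fingers": -1}])

```text
clock: 1.1
tool_pos: [309.9, -374.6, 342.3]
ee_rot: [-0.0, 0.993, 0.12, -0.0]
ft_force: [1.0, 0.1, -0.3]
finger_gap: 14.9
finger_force: 0.0
```

play_rows(rows=[{"rx": 0,"ry": 0,"rz": 0,"tx": 0.023,"ty": 0.039,"tz": 0,"fingers": -1},{"rx": 0,"ry": 0,"rz": 0,"tx": 0.023,"ty": 0.039,"tz": 0,"fingers": -1},{"rx": 0,"ry": 0,"rz": 0,"tx": 0.023,"ty": 0.039,"tz": 0,"fingers": -1},{"rx": 0,"ry": 0,"rz": 0,"tx": 0.023,"ty": 0.039,"tz": 0,"fingers": -1},{"rx": 0,"ry": 0,"rz": 0,"tx": 0.023,"ty": 0.039,"tz": 0,"fingers": -1}])

```text
clock: 1.6
tool_pos: [424.8, -179.6, 342.5]
ee_rot: [0.0, 0.993, 0.12, -0.0]
ft_force: [1.5, -0.2, -0.5]
finger_gap: 0.6
finger_force: 0.0
```

play_rows(rows=[{"rx": 0,"ry": 0,"rz": 0,"tx": 0.023,"ty": 0.039,"tz": 0,"fingers": -1},{"rx": 0,"ry": 0,"rz": 0,"tx": 0.023,"ty": 0.039,"tz": 0,"fingers": -1},{"rx": 0,"ry": 0,"rz": 0,"tx": 0.023,"ty": 0.039,"tz": -0.03,"fingers": -1},{"rx": 0,"ry": 0,"rz": 0,"tx": 0,"ty": 0,"tz": -0.045,"fingers": -1},{"rx": 0,"ry": 0,"rz": 0,"tx": 0,"ty": 0,"tz": -0.045,"fingers": -1}])

```text
clock: 2.1
tool_pos: [492.0, -65.9, 223.7]
ee_rot: [0.0, 0.993, 0.121, 0.001]
ft_force: [0.4, -1.0, -0.9]
finger_gap: 0.3
finger_force: 0.0
```

```bash
python3 - <<'E'
from h import *
print(bot.state()["tool_pos"])
for n in("top","side"):
    p,d=bot.grab_frame(n); cv2.imwrite(f"pics/{n}1.png",p[:,:,::-1])
    if n=="side": cv2.imwrite("pics/crop2.png",cv2.resize(p[130:330,200:420],None,fx=2.5,fy=2.5,interpolation=2)[:,:,::-1])
E
```

```text
[492.04846893 -65.87009582 223.6680516 ]
```

View pics/crop2.png

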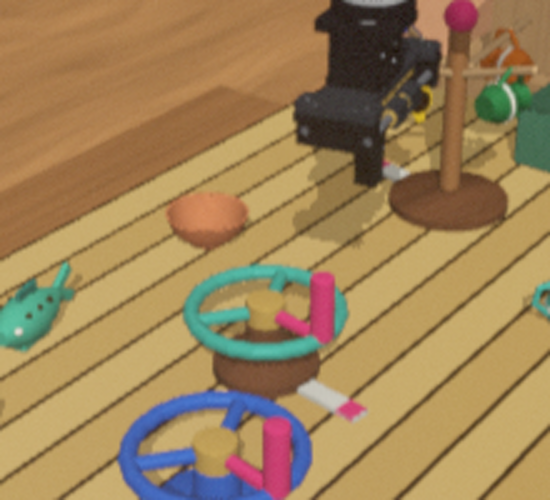

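The side crop shows the closed fingertips at (368,180), well clear behind the wheel. The handle at (322,307) is still over its pointer. I work out the waypoints for pushing.

```bash
cat > plan.py <<'E'
import numpy as np
def off(t,yaw=np.radians(13.8),a=9.5,b=15,r=12):
    u=np.array([np.cos(yaw),np.sin(yaw)]);v=np.array([-u[1],u[0]]);e=abs(np.array([t@u,t@v]))
    f=lambda d: np.hypot(*np.maximum(d*e-[a,b],0))-r
    from scipy.optimize import brentq
    return brentq(f,5,60)
def c(s,C=(567.5,-11.3),p0=175.):
    p=np.radians(p0-s);u=np.array([np.cos(p),np.sin(p)]);t=np.array([u[1],-u[0]])
    return np.array(C)+75*u-off(t)*t
def table(ss,start):
    cur=np.array(start,float)
    for i,s in enumerate(ss):
        d=np.round(c(s)-cur);cur+=d;print(s,d.astype(int).tolist(),end="\n" if i%5==4 else "  ")
    print(cur)
E
python3 -c "
from plan import *
table(range(0,329,8),(492,-65))"
```

```text
0 [-2, 32]  8 [-2, 10]  16 [-1, 11]  24 [1, 12]  32 [3, 12]
40 [6, 12]  48 [7, 11]  56 [8, 8]  64 [8, 8]  72 [10, 6]
80 [9, 5]  88 [10, 3]  96 [10, 2]  104 [9, 1]  112 [9, 0]
120 [10, -1]  128 [10, -3]  136 [10, -5]  144 [10, -7]  152 [9, -9]
160 [7, -9]  168 [6, -9]  176 [4, -10]  184 [3, -9]  192 [2, -11]
200 [0, -11]  208 [-2, -12]  216 [-5, -13]  224 [-6, -11]  232 [-8, -10]
240 [-8, -8]  248 [-9, -7]  256 [-9, -5]  264 [-10, -4]  272 [-10, -3]
280 [-9, -1]  288 [-9, -1]  296 [-10, 1]  304 [-10, 2]  312 [-10, 4]
320 [-10, 6]  328 [-10, 8]  [513. -70.]
```

play_rows(rows=[{"rx": 0,"ry": 0,"rz": 0,"tx": 0,"ty": 0,"tz": -0.042,"fingers": -1},{"rx": 0,"ry": 0,"rz": 0,"tx": 0,"ty": 0,"tz": -0.042,"fingers": -1},{"rx": 0,"ry": 0,"rz": 0,"tx": 0,"ty": 0,"tz": -0.04,"fingers": -1},{"rx": 0,"ry": 0,"rz": 0,"tx": 0,"ty": 0,"tz": 0,"fingers": -1}])

```text
clock: 2.6
tool_pos: [489.2, -67.8, 98.6]
ee_rot: [-0.001, 0.993, 0.119, -0.003]
ft_force: [-1.2, 0.1, 1.0]
finger_gap: 0.4
finger_force: 0.0
```

play_rows(rows=[{"rx": 0,"ry": 0,"rz": 0,"tx": 0,"ty": 0.012,"tz": 0,"fingers": -1},{"rx": 0,"ry": 0,"rz": 0,"tx": 0,"ty": 0.012,"tz": 0,"fingers": -1},{"rx": 0,"ry": 0,"rz": 0,"tx": 0,"ty": 0.01,"tz": 0,"fingers": -1},{"rx": 0,"ry": 0,"rz": 0,"tx": -0.002,"ty": 0.01,"tz": 0,"fingers": -1},{"rx": 0,"ry": 0,"rz": 0,"tx": -0.001,"ty": 0.011,"tz": 0,"fingers": -1}])

```text
clock: 3.1
tool_pos: [489.7, -12.3, 102.4]
ee_rot: [0.001, 0.993, 0.119, 0.001]
ft_force: [1.4, -2.8, 1.4]
finger_gap: 0.4
finger_force: 1.6
```

play_rows(rows=[{"rx": 0,"ry": 0,"rz": 0,"tx": 0.001,"ty": 0.012,"tz": 0,"fingers": -1},{"rx": 0,"ry": 0,"rz": 0,"tx": 0.003,"ty": 0.012,"tz": 0,"fingers": -1},{"rx": 0,"ry": 0,"rz": 0,"tx": 0.006,"ty": 0.012,"tz": 0,"fingers": -1},{"rx": 0,"ry": 0,"rz": 0,"tx": 0.007,"ty": 0.011,"tz": 0,"fingers": -1},{"rx": 0,"ry": 0,"rz": 0,"tx": 0.008,"ty": 0.008,"tz": 0,"fingers": -1}])

```text
clock: 3.6
tool_pos: [513.0, 44.0, 100.6]
ee_rot: [-0.0, 0.993, 0.12, -0.001]
ft_force: [-1.7, -2.8, 0.3]
finger_gap: 0.7
finger_force: 1.2
```

```bash
python3 - <<'E'
from h import *
from plan import c
print(bot.state()["tool_pos"],bot.state()["ft_force"],c(56))
a=[]
for n,b in(("top",(250,150,410,270)),("side",(220,180,380,300))):
    p,d=bot.grab_frame(n); a.append(cv2.resize(p[b[1]:b[3],b[0]:b[2]],None,fx=2.5,fy=2.5,interpolation=2))
cv2.imwrite("pics/crop3.png",np.hstack(a)[:,:,::-1])
E
```

```text
[512.99155534  44.01520829 100.5818936 ] [-1.65104568 -2.75015511  0.25004689] [511.65326574  43.4952048 ]
```

View pics/crop3.png

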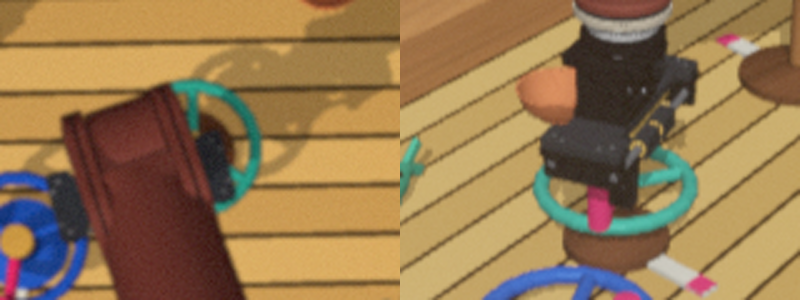

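The right half of crop 3 shows the handle at (598,208) pushed round clockwise by the fingers, with about 3 N of force. This agrees with the plan, so I continue.

play_rows(rows=[{"rx": 0,"ry": 0,"rz": 0,"tx": 0.008,"ty": 0.008,"tz": 0,"fingers": -1},{"rx": 0,"ry": 0,"rz": 0,"tx": 0.01,"ty": 0.006,"tz": 0,"fingers": -1},{"rx": 0,"ry": 0,"rz": 0,"tx": 0.009,"ty": 0.005,"tz": 0,"fingers": -1},{"rx": 0,"ry": 0,"rz": 0,"tx": 0.01,"ty": 0.003,"tz": 0,"fingers": -1},{"rx": 0,"ry": 0,"rz": 0,"tx": 0.01,"ty": 0.002,"tz": 0,"fingers": -1}])

```text
clock: 4.2
tool_pos: [561.2, 66.5, 100.7]
ee_rot: [0.0, 0.993, 0.119, -0.0]
ft_force: [-4.5, -3.7, 0.2]
finger_gap: 0.6
finger_force: 2.2
```

play_rows(rows=[{"rx": 0,"ry": 0,"rz": 0,"tx": 0.009,"ty": 0.001,"tz": 0,"fingers": -1},{"rx": 0,"ry": 0,"rz": 0,"tx": 0.009,"ty": 0,"tz": 0,"fingers": -1},{"rx": 0,"ry": 0,"rz": 0,"tx": 0.01,"ty": -0.001,"tz": 0,"fingers": -1},{"rx": 0,"ry": 0,"rz": 0,"tx": 0.01,"ty": -0.003,"tz": 0,"fingers": -1},{"rx": 0,"ry": 0,"rz": 0,"tx": 0.01,"ty": -0.005,"tz": 0,"fingers": -1}])

```text
clock: 4.7
tool_pos: [609.7, 59.3, 101.2]
ee_rot: [-0.001, 0.993, 0.12, 0.0]
ft_force: [-2.9, 1.4, -0.2]
finger_gap: 0.3
finger_force: 1.2
```

```bash
python3 - <<'E'
from h import *
from plan import *
x=bot.state()["tool_pos"];print(x,bot.state()["ft_force"],c(136))
table(range(144,260,8),x[:2])
p,d=bot.grab_frame("side")
q=mask(p,(160,110,80),(178,255,255),(260,215,350,282));n,l,st,ce=cv2.connectedComponentsWithStats(q);print(st[1:].tolist())
E
```

```text
[609.65220115  59.30083011 101.20232707] [-2.90403116  1.43249755 -0.22937394] [607.27624654  58.75660593]
144 [8, -8]  152 [8, -8]  160 [7, -9]  168 [6, -9]  176 [4, -10]
184 [3, -10]  192 [2, -10]  200 [0, -12]  208 [-2, -12]  216 [-4, -12]
224 [-7, -11]  232 [-7, -10]  240 [-9, -8]  248 [-9, -7]  256 [-9, -5]
[600.65220115 -81.69916989]
[[271, 250, 28, 8, 132]]
```

play_rows(rows=[{"rx": 0,"ry": 0,"rz": 0,"tx": 0.008,"ty": -0.008,"tz": 0,"fingers": -1},{"rx": 0,"ry": 0,"rz": 0,"tx": 0.008,"ty": -0.008,"tz": 0,"fingers": -1},{"rx": 0,"ry": 0,"rz": 0,"tx": 0.007,"ty": -0.009,"tz": 0,"fingers": -1},{"rx": 0,"ry": 0,"rz": 0,"tx": 0.006,"ty": -0.009,"tz": 0,"fingers": -1},{"rx": 0,"ry": 0,"rz": 0,"tx": 0.004,"ty": -0.01,"tz": 0,"fingers": -1}])

```text
clock: 5.25
tool_pos: [641.8, 13.7, 100.8]
ee_rot: [-0.0, 0.993, 0.119, -0.0]
ft_force: [-4.0, 2.9, 0.8]
finger_gap: 0.3
finger_force: 1.8
```

play_rows(rows=[{"rx": 0,"ry": 0,"rz": 0,"tx": 0.003,"ty": -0.01,"tz": 0,"fingers": -1},{"rx": 0,"ry": 0,"rz": 0,"tx": 0.002,"ty": -0.01,"tz": 0,"fingers": -1},{"rx": 0,"ry": 0,"rz": 0,"tx": 0,"ty": -0.012,"tz": 0,"fingers": -1},{"rx": 0,"ry": 0,"rz": 0,"tx": -0.002,"ty": -0.012,"tz": 0,"fingers": -1},{"rx": 0,"ry": 0,"rz": 0,"tx": -0.004,"ty": -0.012,"tz": 0,"fingers": -1}])

```text
clock: 5.75
tool_pos: [641.0, -42.3, 101.1]
ee_rot: [-0.0, 0.993, 0.12, 0.001]
ft_force: [0.4, 3.6, 0.7]
finger_gap: 0.6
finger_force: 1.3
```

```bash
python3 - <<'E'
from h import *
from plan import *
x=bot.state()["tool_pos"];print(x,bot.state()["ft_force"],c(216))
table(range(224,340,8),x[:2])
a=[]
for n,b in(("top",(250,150,410,270)),("side",(220,180,380,300))):
    p,d=bot.grab_frame(n); a.append(cv2.resize(p[b[1]:b[3],b[0]:b[2]],None,fx=2.5,fy=2.5,interpolation=2))
cv2.imwrite("pics/crop4.png",np.hstack(a)[:,:,::-1])
E
```

```text
[640.96773463 -42.31341912 101.14932631] [0.38121432 3.55704422 0.66316418] [641.36394902 -40.64822812]
224 [-6, -10]  232 [-8, -9]  240 [-8, -9]  248 [-9, -6]  256 [-9, -6]
264 [-10, -4]  272 [-10, -2]  280 [-9, -2]  288 [-9, 0]  296 [-10, 0]
304 [-10, 2]  312 [-10, 4]  320 [-10, 6]  328 [-10, 8]  336 [-8, 9]
[504.96773463 -61.31341912]
```

View pics/crop4.png

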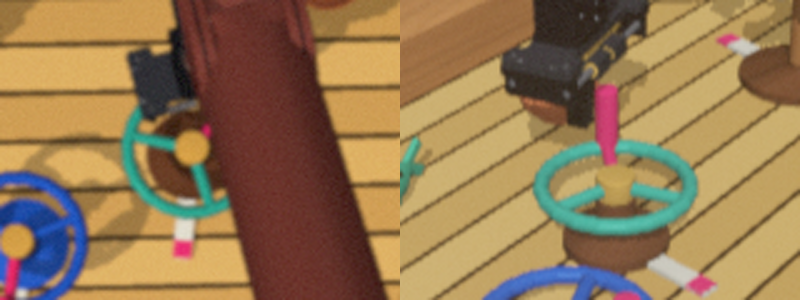

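Crop 4 shows the handle at (606,125) on the far side, with the finger behind it and contact kept. I continue to about 312°.

play_rows(rows=[{"rx": 0,"ry": 0,"rz": 0,"tx": -0.006,"ty": -0.01,"tz": 0,"fingers": -1},{"rx": 0,"ry": 0,"rz": 0,"tx": -0.008,"ty": -0.009,"tz": 0,"fingers": -1},{"rx": 0,"ry": 0,"rz": 0,"tx": -0.008,"ty": -0.009,"tz": 0,"fingers": -1},{"rx": 0,"ry": 0,"rz": 0,"tx": -0.009,"ty": -0.006,"tz": 0,"fingers": -1},{"rx": 0,"ry": 0,"rz": 0,"tx": -0.009,"ty": -0.006,"tz": 0,"fingers": -1}])

```text
clock: 6.35
tool_pos: [599.9, -82.2, 101.1]
ee_rot: [0.0, 0.993, 0.119, 0.0]
ft_force: [2.8, 1.5, -0.0]
finger_gap: 0.1
finger_force: 1.2
```

play_rows(rows=[{"rx": 0,"ry": 0,"rz": 0,"tx": -0.01,"ty": -0.004,"tz": 0,"fingers": -1},{"rx": 0,"ry": 0,"rz": 0,"tx": -0.01,"ty": -0.002,"tz": 0,"fingers": -1},{"rx": 0,"ry": 0,"rz": 0,"tx": -0.009,"ty": -0.002,"tz": 0,"fingers": -1},{"rx": 0,"ry": 0,"rz": 0,"tx": -0.009,"ty": 0,"tz": 0,"fingers": -1},{"rx": 0,"ry": 0,"rz": 0,"tx": -0.01,"ty": 0,"tz": 0,"fingers": -1}])

```text
clock: 6.85
tool_pos: [552.4, -89.3, 101.3]
ee_rot: [0.0, 0.993, 0.12, 0.001]
ft_force: [3.2, 1.3, 1.2]
finger_gap: 1.0
finger_force: 1.6
```

play_rows(rows=[{"rx": 0,"ry": 0,"rz": 0,"tx": -0.01,"ty": 0.002,"tz": 0,"fingers": -1},{"rx": 0,"ry": 0,"rz": 0,"tx": -0.01,"ty": 0.004,"tz": 0,"fingers": -1},{"rx": 0,"ry": 0,"rz": 0,"tx": 0,"ty": 0,"tz": 0,"fingers": -1}])

```text
clock: 7.15
tool_pos: [530.6, -83.6, 100.8]
ee_rot: [0.0, 0.993, 0.12, -0.001]
ft_force: [0.6, -0.6, 0.5]
finger_gap: 0.3
finger_force: 0.1
```

```bash
python3 - <<'E'
from h import *
from plan import *
x=bot.state()["tool_pos"];print(x,bot.state()["ft_force"],c(312))
table(list(range(316,360,4)),x[:2])
p,d=bot.grab_frame("side")
C=np.array([567.5,-11.3])
q=mask(p,(160,110,80),(178,255,255),(290,215,360,288));n,l,st,ce=cv2.connectedComponentsWithStats(q)
i=1+st[1:,4].argmax();print(st[1:].tolist());h=ray("side",[ce[i]],109)[0,:2]-C
print(np.hypot(*h),175-np.degrees(np.arctan2(h[1],h[0]))%360)
E
```

```text
[530.59029535 -83.55028768 100.8117103 ] [ 0.55328525 -0.63685756  0.48392058] [532.89620846 -84.16291563]
316 [-3, 2]  320 [-5, 4]  324 [-5, 3]  328 [-4, 4]  332 [-4, 5]
336 [-4, 4]  340 [-4, 5]  344 [-3, 4]  348 [-2, 5]  352 [-3, 5]
356 [-2, 5]  [491.59029535 -37.55028768]
[[314, 227, 28, 30, 306]]
65.72854742770221 -29.213722155622378
```

play_rows(rows=[{"rx": 0,"ry": 0,"rz": 0,"tx": -0.003,"ty": 0.002,"tz": 0,"fingers": -1},{"rx": 0,"ry": 0,"rz": 0,"tx": -0.005,"ty": 0.004,"tz": 0,"fingers": -1},{"rx": 0,"ry": 0,"rz": 0,"tx": -0.005,"ty": 0.003,"tz": 0,"fingers": -1},{"rx": 0,"ry": 0,"rz": 0,"tx": -0.004,"ty": 0.004,"tz": 0,"fingers": -1},{"rx": 0,"ry": 0,"rz": 0,"tx": -0.004,"ty": 0.005,"tz": 0,"fingers": -1}])

```text
clock: 7.7
tool_pos: [511.3, -65.3, 101.0]
ee_rot: [0.0, 0.993, 0.12, 0.0]
ft_force: [2.9, -2.9, 1.1]
finger_gap: 0.4
finger_force: 1.2
```

play_rows(rows=[{"rx": 0,"ry": 0,"rz": 0,"tx": -0.004,"ty": 0.004,"tz": 0,"fingers": -1},{"rx": 0,"ry": 0,"rz": 0,"tx": -0.004,"ty": 0.005,"tz": 0,"fingers": -1},{"rx": 0,"ry": 0,"rz": 0,"tx": -0.003,"ty": 0.004,"tz": 0,"fingers": -1},{"rx": 0,"ry": 0,"rz": 0,"tx": -0.002,"ty": 0.005,"tz": 0,"fingers": -1},{"rx": 0,"ry": 0,"rz": 0,"tx": 0,"ty": 0,"tz": 0,"fingers": -1}])

```text
clock: 8.2
tool_pos: [498.1, -46.5, 100.9]
ee_rot: [-0.0, 0.993, 0.12, -0.0]
ft_force: [1.1, -0.7, 0.0]
finger_gap: 0.8
finger_force: 0.1
```

```bash
cat > ang.py <<'E'
from h import *
# compare handle in side view with initial picture: top-part of handle above rim
def handle(p):
    q=mask(p,(160,110,80),(178,255,255),(290,215,360,275))
    n,l,st,ce=cv2.connectedComponentsWithStats(q);i=1+st[1:,4].argmax()
    P=px(l==i);y0=P[:,1].min();T=P[(P[:,1]>=y0+3)&(P[:,1]<=y0+16)]
    X=ray("side",[[T[:,0].mean(),y0+9.5]],122)[0,:2]
    return X,T[:,0].mean(),y0
a=handle(np.load("side0.npz")["p"]);p,_=bot.grab_frame("side");b=handle(p)
print("start",a,"now",b,"moved",b[0]-a[0])
E
python3 - <<'E'
import ang
from plan import *
from plant import bot
x=bot.state()["tool_pos"];print(x,bot.state()["ft_force"],c(348),c(360))
import cv2;b=(220,180,380,300)
cv2.imwrite("pics/crop5.png",cv2.resize(ang.p[180:300,230:390],None,fx=4,fy=4,interpolation=2)[:,:,::-1])
E
```

```text
start (array([491.35325539,   1.2898274 ]), np.float64(327.98591549295776), np.float64(239.0)) now (array([484.74815489,   1.85063861]), np.float64(330.12987012987014), np.float64(240.0)) moved [-6.6051005  0.5608112]
[498.02264616 -46.7685615  100.79019567] [-0.21910988  0.21451495 -0.47607932] [496.37282168 -47.42879792] [490.29957195 -33.17643699]
```

View pics/crop5.png

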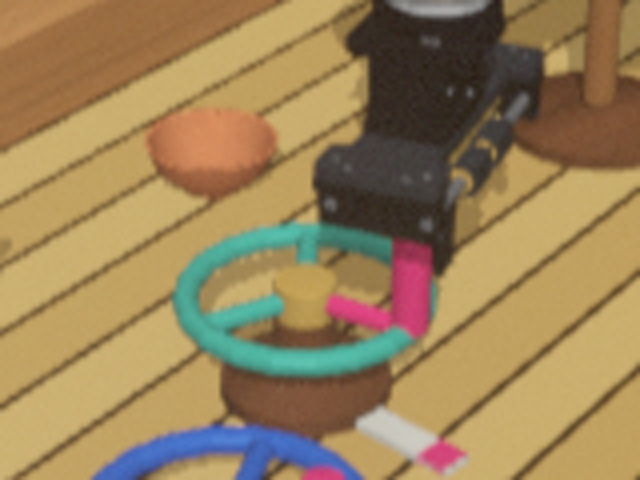

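Crop 5 shows the handle at (410,290), just short of the pointer, with its top hidden behind the gripper. I back off along −y to measure.

play_rows(rows=[{"rx": 0,"ry": 0,"rz": 0,"tx": 0,"ty": -0.03,"tz": 0,"fingers": -1},{"rx": 0,"ry": 0,"rz": 0,"tx": 0,"ty": -0.03,"tz": 0,"fingers": -1},{"rx": 0,"ry": 0,"rz": 0,"tx": 0,"ty": 0,"tz": 0,"fingers": -1}])

```text
clock: 8.55
tool_pos: [497.6, -111.6, 100.3]
ee_rot: [0.0, 0.993, 0.117, -0.001]
ft_force: [-0.1, 0.6, -0.9]
finger_gap: 0.5
finger_force: 0.0
```

```bash
python3 - <<'E'
import ang
from ang import *
C=np.array([567.5,-11.3])
for s in(0,348,352,356):
    p=np.radians(175.2-s);print(s,proj("side",[*(C+75*np.array([np.cos(p),np.sin(p)])),122]).round(1))
s=np.load("side0.npz")["p"][200:310,270:360];n=ang.p[200:310,270:360]
cv2.imwrite("pics/crop6.png",cv2.resize(np.hstack([s,n]),None,fx=4.4,fy=4.4,interpolation=2)[:,:,::-1])
print(bot.state()["tool_pos"])
E
```

```text
start (array([491.35325539,   1.2898274 ]), np.float64(327.98591549295776), np.float64(239.0)) now (array([490.93287046, -16.01620628]), np.float64(332.4), np.float64(236.0)) moved [ -0.42038493 -17.30603369]
0 [[329.1 247.2]]
348 [[332.8 244.4]]
352 [[331.7 245.4]]
356 [[330.4 246.3]]
[ 497.80822214 -109.15410609  100.38316673]
```

View pics/crop6.png

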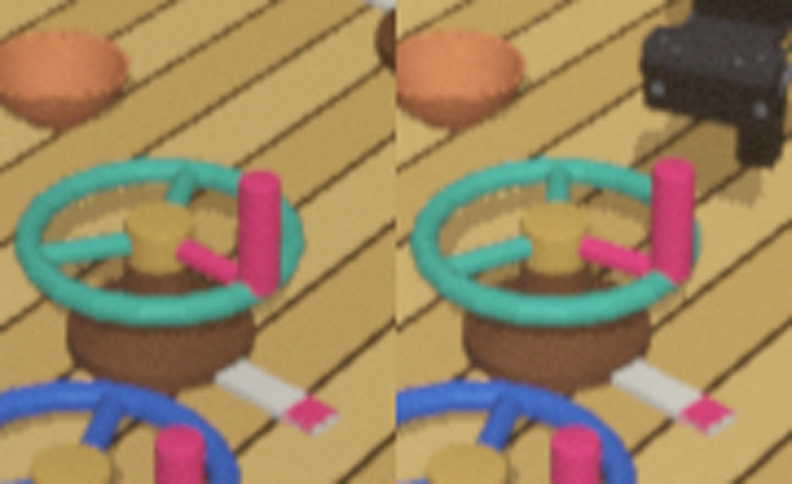

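Left in crop 6 is the start and right is now. The handle is at (673,220), 4.4 px from its starting place (263,230 in the left half), so about 13.5° remain. I push on, stopping slightly short.

play_rows(rows=[{"rx": 0,"ry": 0,"rz": 0,"tx": 0,"ty": 0.025,"tz": 0,"fingers": -1},{"rx": 0,"ry": 0,"rz": 0,"tx": 0,"ty": 0.025,"tz": 0,"fingers": -1},{"rx": 0,"ry": 0,"rz": 0,"tx": 0,"ty": 0.01,"tz": 0,"fingers": -1},{"rx": 0,"ry": 0,"rz": 0,"tx": -0.002,"ty": 0.003,"tz": 0,"fingers": -1},{"rx": 0,"ry": 0,"rz": 0,"tx": -0.002,"ty": 0.003,"tz": 0,"fingers": -1}])

```text
clock: 9.1
tool_pos: [495.0, -42.1, 101.1]
ee_rot: [0.0, 0.993, 0.119, 0.0]
ft_force: [2.6, -2.3, 0.9]
finger_gap: 0.8
finger_force: 1.5
```

play_rows(rows=[{"rx": 0,"ry": 0,"rz": 0,"tx": -0.002,"ty": 0.003,"tz": 0,"fingers": -1},{"rx": 0,"ry": 0,"rz": 0,"tx": -0.001,"ty": 0.003,"tz": 0,"fingers": -1},{"rx": 0,"ry": 0,"rz": 0,"tx": 0,"ty": 0,"tz": 0,"fingers": -1},{"rx": 0,"ry": 0,"rz": 0,"tx": 0,"ty": 0,"tz": 0,"fingers": -1}])

```text
clock: 9.5
tool_pos: [491.4, -35.6, 100.9]
ee_rot: [-0.0, 0.993, 0.119, -0.0]
ft_force: [1.9, -1.2, 1.5]
finger_gap: 0.5
finger_force: 1.0
```

play_rows(rows=[{"rx": 0,"ry": 0,"rz": 0,"tx": 0,"ty": -0.03,"tz": 0,"fingers": -1},{"rx": 0,"ry": 0,"rz": 0,"tx": 0,"ty": -0.03,"tz": 0,"fingers": -1},{"rx": 0,"ry": 0,"rz": 0,"tx": 0,"ty": 0,"tz": 0,"fingers": -1},{"rx": 0,"ry": 0,"rz": 0,"tx": 0,"ty": 0,"tz": 0,"fingers": -1}])

```text
clock: 9.9
tool_pos: [490.9, -95.5, 100.5]
ee_rot: [-0.001, 0.993, 0.119, -0.001]
ft_force: [-0.6, 1.4, -0.1]
finger_gap: 0.7
finger_force: 0.0
```

```bash
cat > cmp.py <<'E'
from ang import *
# sub-pixel: shift of handle patch between start and now (phase/template match on pinkness)
def pk(p): f=p.astype(np.float32);return f[...,0]-f[...,1]
s=pk(np.load("side0.npz")["p"]);F=[pk(p)]+[pk(bot.grab_frame("side")[0]) for _ in range(3)];n=np.mean(F,0)
def cx(a,y0,y1): w=np.clip(a[y0:y1,312:345]-90,0,None);return (w*np.arange(312,345)).sum(1)/w.sum(1)
def edges(a):
    col=lambda y: cx(a,y,y+1)[0]
    return np.array([col(y) for y in range(244,258)])
print("dx rows",(edges(n)-edges(s)).round(2))
def ytop(a,u): c=a[230:250,int(u)-1:int(u)+2].mean(1);i=np.argmax(c>100);return 230+i-(c[i]-100)/(c[i]-c[i-1])
print("ytop",ytop(s,328),ytop(n,328+(edges(n)-edges(s)).mean()))
print(bot.state()["tool_pos"],bot.state()["clock"])
E
python3 cmp.py
```

```text
start (array([491.35325539,   1.2898274 ]), np.float64(327.98591549295776), np.float64(239.0)) now (array([491.1269704 ,  -4.50937269]), np.float64(329.5036496350365), np.float64(238.0)) moved [-0.22628499 -5.79920009]
dx rows [1.3  1.28 1.12 1.08 1.01 0.98 0.98 0.97 1.08 1.03 0.53 0.27 0.25 0.32]
ytop 238.6574586033821 237.95673881843686
[491.4475016  -94.25570826 100.86199137] 10.1
```

About 3.2° (4 mm) remain. I return and creep 4 mm further.

play_rows(rows=[{"rx": 0,"ry": 0,"rz": 0,"tx": 0,"ty": 0.025,"tz": 0,"fingers": -1},{"rx": 0,"ry": 0,"rz": 0,"tx": 0,"ty": 0.025,"tz": 0,"fingers": -1},{"rx": 0,"ry": 0,"rz": 0,"tx": 0,"ty": 0.008,"tz": 0,"fingers": -1},{"rx": 0,"ry": 0,"rz": 0,"tx": 0,"ty": 0.002,"tz": 0,"fingers": -1},{"rx": 0,"ry": 0,"rz": 0,"tx": 0,"ty": 0.001,"tz": 0,"fingers": -1}])

```text
clock: 10.6
tool_pos: [491.5, -34.8, 100.9]
ee_rot: [0.0, 0.993, 0.12, -0.0]
ft_force: [-0.5, 0.1, -0.2]
finger_gap: 0.5
finger_force: 0.0
```

play_rows(rows=[{"rx": 0,"ry": 0,"rz": 0,"tx": 0,"ty": 0.001,"tz": 0,"fingers": -1},{"rx": 0,"ry": 0,"rz": 0,"tx": 0,"ty": 0.001,"tz": 0,"fingers": -1},{"rx": 0,"ry": 0,"rz": 0,"tx": 0,"ty": 0.001,"tz": 0,"fingers": -1},{"rx": 0,"ry": 0,"rz": 0,"tx": 0,"ty": 0,"tz": 0,"fingers": -1},{"rx": 0,"ry": 0,"rz": 0,"tx": 0,"ty": 0,"tz": 0,"fingers": -1}])

```text
clock: 11.1
tool_pos: [491.4, -32.0, 100.8]
ee_rot: [0.0, 0.993, 0.119, -0.0]
ft_force: [-0.9, -2.8, 0.2]
finger_gap: 0.7
finger_force: 1.3
```

play_rows(rows=[{"rx": 0,"ry": 0,"rz": 0,"tx": 0,"ty": -0.03,"tz": 0,"fingers": -1},{"rx": 0,"ry": 0,"rz": 0,"tx": 0,"ty": -0.03,"tz": 0,"fingers": -1},{"rx": 0,"ry": 0,"rz": 0,"tx": 0,"ty": 0,"tz": 0,"fingers": -1},{"rx": 0,"ry": 0,"rz": 0,"tx": 0,"ty": 0,"tz": 0,"fingers": -1}])

```text
clock: 11.5
tool_pos: [491.6, -91.4, 100.9]
ee_rot: [-0.0, 0.993, 0.119, 0.0]
ft_force: [-0.4, 0.5, -0.6]
finger_gap: 0.8
finger_force: 0.0
```

```bash
python3 cmp.py
```

```text
start (array([491.35325539,   1.2898274 ]), np.float64(327.98591549295776), np.float64(239.0)) now (array([490.77664902,   0.85056313]), np.float64(328.29411764705884), np.float64(239.0)) moved [-0.57660637 -0.43926427]
dx rows [ 0.3   0.18  0.09  0.01  0.05 -0.02 -0.01  0.01  0.14  0.03  0.06  0.34
  0.36  0.13]
ytop 238.6574586033821 238.45494186878204
[491.68424674 -90.21560206 100.98262929] 11.7
```

play_rows(rows=[{"rx": 0,"ry": 0,"rz": 0,"tx": 0,"ty": 0,"tz": 0.04,"fingers": -1},{"rx": 0,"ry": 0,"rz": 0,"tx": 0,"ty": 0,"tz": 0.045,"fingers": -1},{"rx": 0,"ry": 0,"rz": 0,"tx": 0,"ty": 0,"tz": 0.045,"fingers": -1},{"rx": 0,"ry": 0,"rz": 0,"tx": -0.02,"ty": -0.03,"tz": 0.03,"fingers": -1},{"rx": 0,"ry": 0,"rz": 0,"tx": -0.02,"ty": -0.04,"tz": 0,"fingers": -1}])

```text
clock: 12.2
tool_pos: [454.0, -159.8, 265.8]
ee_rot: [0.002, 0.992, 0.123, 0.003]
ft_force: [0.9, -1.3, 0.5]
finger_gap: 0.4
finger_force: 0.0
```

play_rows(rows=[{"rx": 0,"ry": 0,"rz": 0,"tx": -0.02,"ty": -0.04,"tz": 0.02,"fingers": -1},{"rx": 0,"ry": 0,"rz": 0,"tx": -0.02,"ty": -0.04,"tz": 0.02,"fingers": -1},{"rx": 0,"ry": 0,"rz": 0,"tx": -0.02,"ty": -0.04,"tz": 0.02,"fingers": -1},{"rx": 0,"ry": 0,"rz": 0,"tx": 0,"ty": 0,"tz": 0,"fingers": -1},{"rx": 0,"ry": 0,"rz": 0,"tx": 0,"ty": 0,"tz": 0,"fingers": -1}])

```text
clock: 12.7
tool_pos: [391.7, -281.5, 321.1]
ee_rot: [0.0, 0.993, 0.119, 0.0]
ft_force: [-0.0, 0.5, -1.2]
finger_gap: 0.4
finger_force: 0.0
```

```bash
python3 cmp.py; python3 - <<'E'
from h import *
s=np.load("top0.npz")["p"];F=[bot.grab_frame("top")[0] for _ in range(4)]
pk=lambda p:p[...,0].astype(float)-p[...,1]
def cx(a):w=np.clip(a[218:238,314:336]-60,0,None);return (w*np.arange(314,336)).sum(1)/w.sum(1)
n=np.mean([pk(f) for f in F],0);print((cx(n)-cx(pk(s))).round(2))
cv2.imwrite("pics/top2.png",F[0][:,:,::-1])
E
```

```text
start (array([491.35325539,   1.2898274 ]), np.float64(327.98591549295776), np.float64(239.0)) now (array([490.77664902,   0.85056313]), np.float64(328.29411764705884), np.float64(239.0)) moved [-0.57660637 -0.43926427]
dx rows [0.25 0.2  0.06 0.01 0.06 0.03 0.03 0.01 0.11 0.06 0.12 0.28 0.13 0.05]
ytop 238.6574586033821 238.62516731023788
[ 392.21537127 -279.85728321  320.43373801] 12.9
[0.1  0.03 0.03 0.07 0.05 0.1  0.12 0.11 0.07 0.05 0.06 0.09 0.17 0.2
 0.16 0.1  0.17 0.19 0.16 0.05]
```

View pics/top2.png

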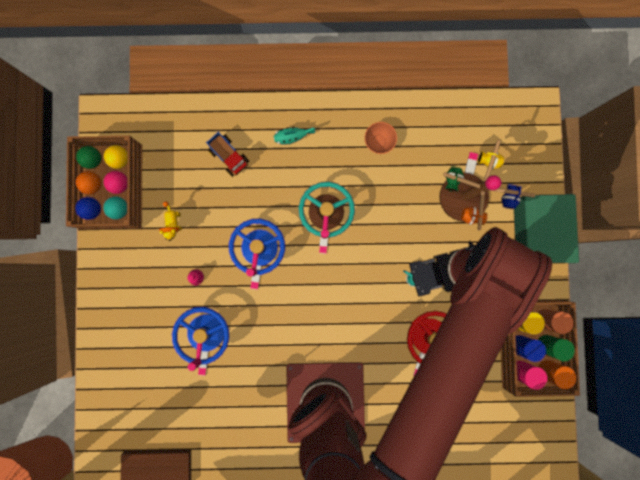

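The top view shows the handle back over its pointer at (324,235), within about 0.15 px or 0.3°. The yellow pitcher is now in front at (492,158), everything else is in place, and the hand is clear. I hand in.

```bash
python3 -c "
from plant import bot
print(bot.finish_job())"
```

```text
the job is handed in; nothing more can be done
None
```

I pushed the turquoise wheel's handle one full clockwise turn, and it stopped over its pointer to within about half a degree by camera. The yellow pitcher is now at the front, nothing else was disturbed, and the job is handed in (no verdict came back).

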